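Load a filter cassette into the photometer's spring-gate stage

ROBOT

A 6-joint arm with a two-finger parallel gripper is mounted at the origin on a cart in front of the work surface, level with it; the furniture and walls round the work are solid. World frame = base frame: x ahead of the robot, y to its left, z up, the work surface at z = 0. Lengths are in mm, angles in rad, forces in N, time in s.
With the tool pointing down it reaches from about 400 to 925 mm from the base axis. Payload 12.5 kg.
Tool frame: the origin (TCP) lies at the very end of the fingers, on their centre line; the grasp point (between the pads) lies 19 mm behind it; z points along the fingers, x is the direction in which the jaws open and shut, and the axes are right-handed (so a half turn about z gives the same grasp; the last joint's range is limited). The gripper opens to 95 mm and grips with 3 to 60 N. Pads are 20 mm wide; open, the fingers measure 119 mm over their backs; the gripper's body (75 mm by 180 mm) begins 59 mm behind the grasp point.
Start: joints at [-1.42, 0.491, 1.559, -0, 1.092, -0.106], TCP at [158.764, -604.519, 191.061] pointing down, gripper open.
Joint ranges: [-3.1, 3.1], [-0.84, 2.19], [0.05, 2.79], [-1.13, 4.28], [0.06, 2.93], [-2.69, 2.69]. Speed limits (rad/s): [2.22, 2.22, 2.79, 3.14, 3.14, 3.14].

INTERFACE

Orientations are given as [roll, pitch, yaw] about the fixed x, y, z axes, in that order (R = Rz(yaw) Ry(pitch) Rx(roll)).
In Python, from cell import env gives the robot as it stands.
- The arm moves only by the tool arm_command, never from a script. Its argument "motion" is one flat list of numbers, 7 for each row, row after row: the opening, from -1 (shut) to 1 (fully open), then the shift along the tool's x, y, z in mm, then the turn, a rotation vector about the tool's x, y, z in degrees. In form: [fingers, dx, dy, dz, rx, ry, rz, fingers, dx, dy, dz, rx, ry, rz, ...]. A call has 1 to 20 rows; each row is the pose to reach, as a shift and turn from the pose commanded when the call began, along the tool's axes at that moment; what a row does not reach only later rows make up. A row lasts 1/10 s, in which the tool goes at most 50 mm and 8.59 degrees, less where a joint would pass 70% of its speed; a pose out of reach is approached as far as the arm can. A call with a gripper value outside its range is refused whole. The fingers move at their own pace and stop on an object; the grip force is fixed at half the most. Time passes only in rows, so rows that repeat a pose let the fingers close. It gives the time, the measured TCP pose, the force and the opening at its end, in the units of the state.
- env.state(): the state, without advancing time (a new reading comes with each control period).
- env.read_camera(name): name is "scene" or "side" or "wrist"; returns (picture, depth): 384x512x3 uint8, red, green, blue; 384x512 float32, mm along the optical axis (not along the pixel's ray), 0 where there is no reading.
- env.calibration(name): a dict with "fx", "fy", "cx", "cy" (pixels), "cam_to_world" (4x4, takes a point from camera to world coordinates). Camera axes: x right, y down, z forward; pixel columns grow to the right and rows downward; lengths in mm; the calibration is good to about 2 mm. A picture is of the moment at which its call begins: read the wrist's pose just before it. calibration takes no time and is no camera call; for the wrist camera it gives the pose at the moment of the call.
- env.job_done(): hands the job in, once; it reports no verdict.
Trained networks look in the newest picture that a camera, given by its name, has taken for a name from the list of things; names that differ only in an ending like _2 or _b are one class to them, and where a whole thing is asked for, a point or a joint stands for the part that bears it (a point fixed in the world has none). Each returns a list of dicts, best first, with "confidence" (0 to 1); they miss things now and then, are a little off and sometimes report something else, mostly with a low value. They report only what shows in the picture. A call takes as long as a camera call. They do not tell look-alikes from the thing itself.
- env.recognise(camera, label): "location" ([column, row] in pixels, amid what is visible of it).
- env.silhouettes(camera, label): "region" (384x512 bool, what is visible of it) and "location" ([column, row] in pixels, amid what is visible of it).
- env.spot_point(camera, label): "location" ([column, row] in pixels: a listed point, or the origin of a listed thing).
The state is a dict: "t": time; "joints": joint angles; "qvel": joint speeds; "tau": joint torques, N m; "eef_pos": TCP position; "tcp_rot": TCP orientation; "ft_force": force on the tool from outside, world axes, zero at the start; "moment": the same for the moment, N m; "opening": opening from 0.0 (shut) to 1.0 (fully open).
Only numpy, scipy, OpenCV 4.12 (cv2) and the standard library are available. Lean on these libraries where they do the work, as an engineer would, in place of code of your own. Each camera call takes 0.05 s, during which the arm holds its last target.

TASK

Load the blue filter cassette from the white rack into the spring-gate stage: the rack lets you take it only by its ends and the stage only by its broad sides, so set it down upright on the bare worktop, let go, and take it again the other way. Push the orange gate back with the cassette, lower it flat onto the seat, and let the gate press it fully home with its toe under the fixed lip, then let go. Leave the red cassette in the rack and everything else where it is.

Things in the scene. Friction and masses are not known exactly. Their poses are not given: they have to be found in the camera images.
- blue_centre (a point): centre, 27 mm above the underside, of the cassette to load: upright block, blue foot and top, grey body with a white round window on each broad side, about 120 g. Body 24 mm thick (x) and 56 mm long (y), 54 mm tall (z up). The foot (lowest 8 mm) is 24 mm thick but 72 mm long: an 8 mm toe sticks out at each end. Same when turned end for end.
- red_centre (a point): centre of the red cassette, the same shape as the blue cassette; stays in the rack
- rack: white fixed rack, origin centre of underside. Base 138 x 82 mm (x, y), 6 mm thick; cassettes stand on it in slots at x = -40, 0, 40 mm (the two cassettes in the first two, in either order; the third is empty). Slots run along y, 28 mm wide; their walls are 50 mm long in y and 55 mm high (cassette tops at 60 mm). Slot ends are open: a cassette can be gripped only on its end faces, 56 mm apart.
- seat (a point): where the cassette's centre must be when loaded, on the fixed metal stage; its y axis runs along the seat, from the stop (-y) to the gate (+y). Seat floor 27 mm below this point, 8 mm above the worktop. Rails on both sides, 40 mm long, 8 mm high, 28 mm apart.
- lip_edge (a point): edge of the lip of the dark fixed stop, at the lip's top, on the seat's centre line. The stop's face is 6 mm farther to -y (36 mm from the seat point). The lip is 4 mm thick, 30 mm wide, its top 14 mm and its underside 10 mm above the seat floor: a cassette's toe fits under it. Nothing of the stop stands higher.
- stage: the whole fixed stage, origin below the seat point at worktop height, axes as the seat's. Plate 64 mm wide, from y = -55 to +89 mm. Barrels and bracket behind the gate (y = 61 to 85 mm) reach 42 mm above the worktop.
- gate (a joint): opening of the orange spring gate, m: 0 shut, 0.018 fully open, towards the seat's +y. Upright plate 34 mm wide, 2 to 46 mm above the seat floor, face at y = +32 mm from the seat point when shut. Springs back with 2.5 N when shut plus 0.25 N per mm. For a foot pushed against it, the other toe clears the lip from 0.010; pressed on a cassette that is home it reads 0.004.
- reagent_bottle_1: brown glass bottle with black cap, 62 mm across, 118 mm tall, stands fast; origin at the centre of its underside; bystander, leave alone
- sample_cup_2: sample cup with yellow lid, 62 mm across, 69 mm tall; origin at the centre of its underside; bystander, leave alone
- small_bottle_5: small white bottle with white cap, 38 mm across, 75 mm tall; origin at the centre of its underside; bystander, leave alone
- timer: white kitchen-type timer standing upright, 20 x 62 x 56 mm (x, y, z); origin at the centre of its underside; bystander, leave alone
Mind the look-alikes: they are no part of the job. What is shaped like the part that bears blue_centre but turquoise or yellow is not meant.

How it is judged:
By the outcome, as a careful person would: the job done as asked, in the order asked, and still so for the second after the job is handed in, with the robot touching nothing.
It also fails if it takes over 69 s, if anything falls off the work surface, if the arm or the gripper's body presses on something with over 40 N, if the wrist force passes 120 N, or if a joint passes its speed limit or range.

## Working session

There is one attempt and no reset: what is moved stays moved. The work goes in short steps, Python scripts to look and compute and a tool call to move; the robot and the scene stay as the last step left them, time stands still between calls to the robot, and variables do not carry over. Pictures are saved under pics/ and viewed, and the job is handed in when it is done.

Besides the shell and the picture viewer there is one more tool, called after "Call:" as name(argument=value, ...) on one line, values as JSON. arm_command: Moves the arm, as the interface text tells. Its arguments: {"type":"object","properties":{"motion":{"type":"array","items":{"type":"number"}}},"required":["motion"]}

```bash
ls; mkdir -p pics; python3 - <<'E'
from cell import env
import cv2,numpy as np
s=env.state(); print({k:np.round(v,3).tolist() for k,v in s.items()})
for n in("scene","side"):
    p,d=env.read_camera(n); cv2.imwrite(f"pics/{n}0.png",cv2.resize(p[:,:,::-1],(800,600)));np.savez(f"pics/{n}0.npz",p=p,d=d)
    c=env.calibration(n);print(n,c["fx"],c["cx"],c["cy"],np.round(c["cam_to_world"],3).tolist())
    for l in("blue_centre","red_centre","rack","seat","lip_edge","stage","gate"):
        try:
            r=env.spot_point(n,l); print(l,[(np.round(q["location"]).tolist(),round(q["confidence"],2)) for q in r])
        except Exception as e: print(l,e)
print(env.state()["t"])
E
```

```text
pics
{'t': 0.0, 'joints': [-1.42, 0.492, 1.559, -0.0, 1.092, -0.106], 'qvel': [-0.003, 0.002, -0.0, 0.002, -0.0, 0.001], 'tau': [-0.0, -61.265, -25.818, 0.069, 0.048, -0.0], 'eef_pos': [158.702, -604.212, 190.457], 'tcp_rot': [-3.142, 0.001, -1.314], 'ft_force': [1.178, 0.609, 0.082], 'moment': [0.053, -0.044, -0.052], 'opening': 1.0}
scene 461.52835361389293 252.83092932342296 194.5578082477054 [[-0.591, -0.346, 0.729, -423.454], [-0.807, 0.246, -0.537, 583.782], [0.007, -0.905, -0.425, 565.017], [0.0, 0.0, 0.0, 1.0]]
blue_centre []
red_centre []
rack []
seat [([158.0, 227.0], 0.91)]
lip_edge [([174.0, 225.0], 0.62)]
stage [([161.0, 242.0], 0.64)]
gate it knows: blue_centre, lip_edge, rack, reagent_bottle, red_centre, sample_cup, seat, small_bottle, stage, timer
side 489.8790355640762 256.7788650251376 187.9787759474702 [[0.599, -0.338, 0.726, -487.505], [-0.8, -0.241, 0.549, -778.678], [-0.01, -0.91, -0.415, 586.501], [0.0, 0.0, 0.0, 1.0]]
blue_centre [([291.0, 235.0], 0.92), ([246.0, 226.0], 0.7), ([321.0, 202.0], 0.69)]
red_centre [([321.0, 213.0], 0.65)]
rack [([321.0, 217.0], 0.96)]
seat [([192.0, 171.0], 0.79)]
lip_edge [([199.0, 174.0], 0.59)]
stage [([190.0, 181.0], 0.7)]
gate it knows: blue_centre, lip_edge, rack, reagent_bottle, red_centre, sample_cup, seat, small_bottle, stage, timer
0.7
```

View pics/scene0.png

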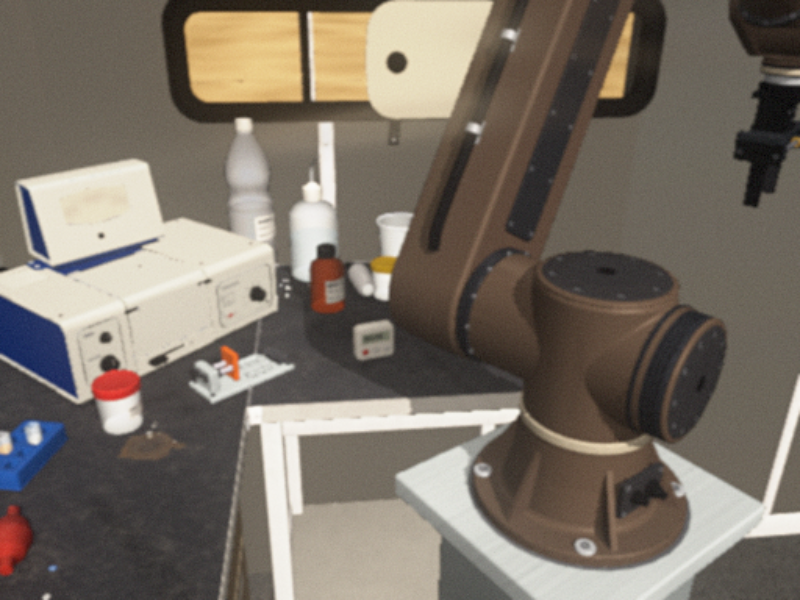

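View pics/side0.png

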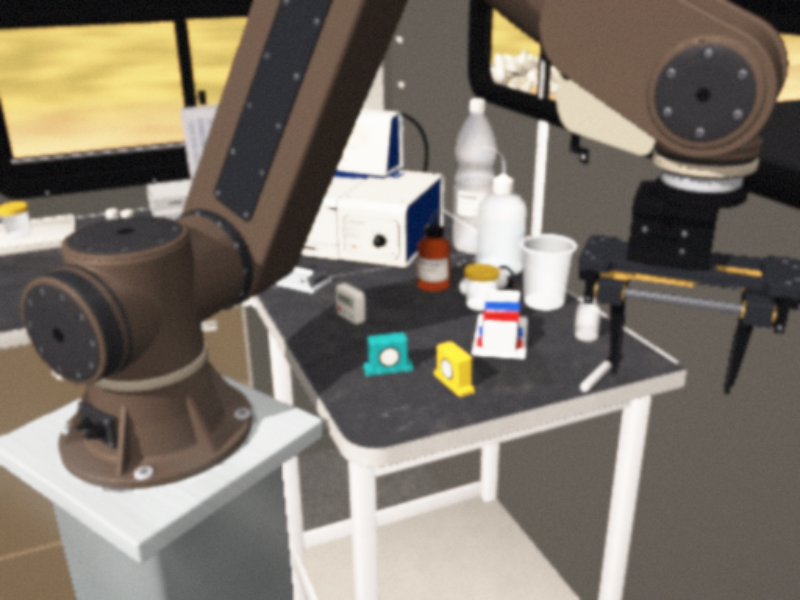

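Scene camera (800x600 view): the stage is at (240,375), with its orange gate at (230,362). Side camera: the rack is at (500,330) with the red cassette nearer and the blue one behind it. The look-alikes are turquoise at (388,355) and yellow at (455,367). Next I'll work out 3D positions from depth.

```bash
cat > h.py <<'E'
import numpy as np,cv2
from scipy.spatial.transform import Rotation as R
def cloud(p,d,c):
    v,u=np.mgrid[0:384,0:512]
    P=np.stack([(u-c["cx"])/c["fx"]*d,(v-c["cy"])/c["fy"]*d,d],-1)
    T=np.array(c["cam_to_world"]); W=P@T[:3,:3].T+T[:3,3]
    W[d<=0]=np.nan; return W
def ray(c,u,v,z):
    T=np.array(c["cam_to_world"]);r=T[:3,:3]@np.array([(u-c["cx"])/c["fx"],(v-c["cy"])/c["fy"],1]);o=T[:3,3]
    return o+r*(z-o[2])/r[2]
def proj(c,w):
    T=np.linalg.inv(np.array(c["cam_to_world"]));q=T[:3,:3]@np.array(w)+T[:3,3]
    return np.array([c["fx"]*q[0]/q[2]+c["cx"],c["fy"]*q[1]/q[2]+c["cy"]])
E
python3 - <<'E'
from cell import env
from h import *
for n,pts in(("side",{"turq":(248,227,30),"yel":(291,235,30),"rack":(321,217,0),"seat":(192,171,35),"lip":(199,174,22),"stage":(190,181,0),"blue":(321,202,33)}),("scene",{"seat":(158,227,35),"lip":(174,225,22),"stage":(161,242,0)})):
    c=env.calibration(n);f=np.load(f"pics/{n}0.npz");W=cloud(f["p"],f["d"],c)
    for k,(u,v,z) in pts.items(): print(n,k,np.round(ray(c,u,v,z)),np.round(W[v,u]))
    if n=="side":
        cr=f["p"][170:245,285:400]; cv2.imwrite("pics/rackcrop.png",cv2.resize(cr[:,:,::-1],None,fx=6,fy=6,interpolation=2))
    else:
        cr=f["p"][200:270,100:210]; cv2.imwrite("pics/stagecrop.png",cv2.resize(cr[:,:,::-1],None,fx=6,fy=6,interpolation=2))
E
```

```text
side turq [ 299. -157.   30.] [ 298. -158.   31.]
side yel [ 326. -259.   30.] [ 311. -269.   40.]
side rack [ 491. -243.    0.] [ 448. -266.   26.]
side seat [463. 178.  35.] [522. 238.   1.]
side lip [480. 168.  22.] [486. 173.  19.]
side stage [463. 190.   0.] [445. 172.  11.]
side blue [ 507. -232.   33.] [ 456. -260.   61.]
scene seat [470. 201.  35.] [531. 174.  -1.]
scene lip [479. 155.  22.] [478. 156.  22.]
scene stage [459. 201.   0.] [446. 207.   8.]
```

View pics/rackcrop.png

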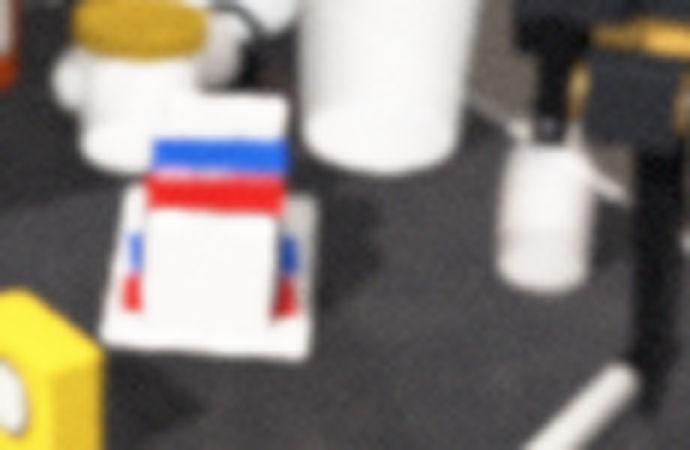

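View pics/stagecrop.png

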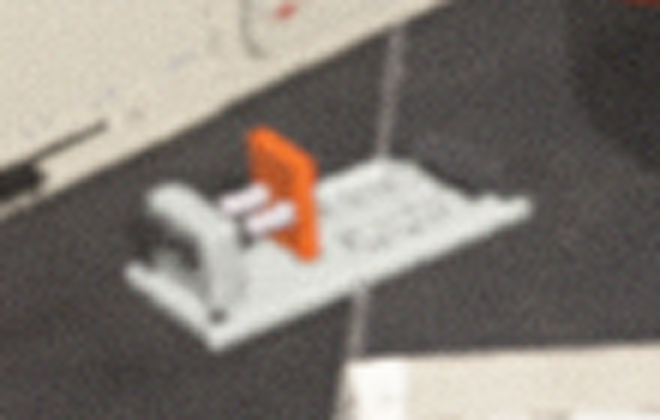

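```bash
python3 - <<'E'
from cell import env
from h import *
# top-down map x 250..850, y -500..350 , 1px=1mm
H=np.full((850,600),-1.0);C=np.zeros((850,600,3),np.uint8)
for n in("scene","side"):
    c=env.calibration(n);f=np.load(f"pics/{n}0.npz");W=cloud(f["p"],f["d"],c).reshape(-1,3);P=f["p"].reshape(-1,3)
    ok=np.isfinite(W[:,0])&(W[:,2]<300)&(W[:,2]>-30);W=W[ok];P=P[ok]
    ix=(W[:,0]-250).astype(int);iy=(350-W[:,1]).astype(int)
    m=(ix>=0)&(ix<600)&(iy>=0)&(iy<850)
    for x,y,z,q in zip(ix[m],iy[m],W[m][:,2],P[m]):
        if z>H[y,x]: cv2.circle(C,(int(x),int(y)),1,q[::-1].tolist(),-1);H[y,x]=z
for k in range(0,600,100): cv2.line(C,(k,0),(k,849),(0,90,0),1);cv2.putText(C,str(250+k),(k,10),0,.4,(0,255,0))
for k in range(50,850,100): cv2.line(C,(0,k),(599,k),(0,90,0),1);cv2.putText(C,str(350-k),(0,k),0,.4,(0,255,0))
cv2.imwrite("pics/top.png",cv2.resize(C,(424,600)))
c=env.calibration("wrist");print(np.round(c["cam_to_world"],3).tolist(),c["fx"],c["cx"],c["cy"])
s=env.state();print(s["eef_pos"],s["tcp_rot"])
for n,l in (("side","timer"),("side","sample_cup"),("side","reagent_bottle"),("side","small_bottle"),("scene","timer"),("scene","reagent_bottle")):
    cc=env.calibration(n)
    print(n,l,[(np.round(q["location"]),np.round(ray(cc,*q["location"],0)),round(q["confidence"],2)) for q in env.spot_point(n,l)])
E
```

```text
[[0.254, -0.925, -0.283, 239.215], [-0.967, -0.244, -0.074, -583.887], [-0.001, 0.292, -0.956, 385.227], [0.0, 0.0, 0.0, 1.0]] 331.98993149867283 255.454750637822 191.39462725234267
[ 158.76908489 -604.51305243  191.08221802] [ 3.14155351e+00 -1.24476188e-04 -1.31396437e+00]
side timer [(array([224., 204.]), array([402.,   6.,   0.]), 0.67)]
side sample_cup [(array([307., 189.]), array([ 615., -125.,    0.]), 0.56)]
side reagent_bottle [(array([278., 182.]), array([611., -26.,   0.]), 0.58)]
side small_bottle [(array([374., 210.]), array([ 607., -335.,    0.]), 0.86)]
scene timer [(array([241., 228.]), array([406.,  10.,   0.]), 0.6)]
scene reagent_bottle [(array([209., 196.]), array([614., -24.,   0.]), 0.64)]
```

View pics/top.png

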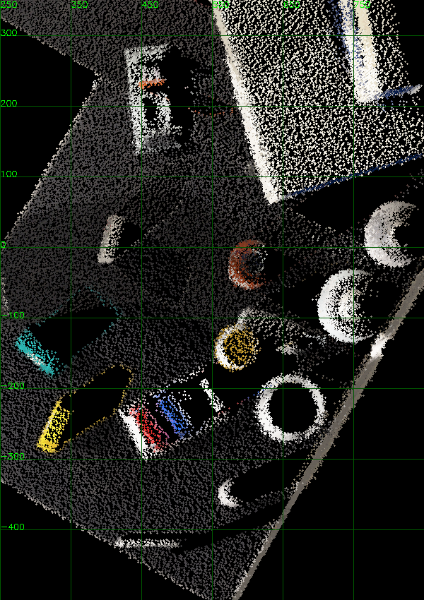

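The rack is at about (491,-240) and the stage at about (465,190). The blue cassette is in the rack's middle slot, between red and the empty slot. I'll move above the rack for a wrist look.

Call:
arm_command(motion=[1,-268,-413,-10,0,0,-15,1,-268,-413,-10,0,0,-15,1,-268,-413,-10,0,0,-15,1,-268,-413,-10,0,0,-15,1,-268,-413,-10,0,0,-15,1,-268,-413,-10,0,0,-15,1,-268,-413,-10,0,0,-15,1,-268,-413,-10,0,0,-15,1,-268,-413,-10,0,0,-15,1,-268,-413,-10,0,0,-15,1,-268,-413,-10,0,0,-15,1,-268,-413,-10,0,0,-15,1,-268,-413,-10,0,0,-15,1,-268,-413,-10,0,0,-15])

```text
t: 2.4
eef_pos: [489.5, -241.4, 201.1]
tcp_rot: [3.141, -0.0, -1.054]
ft_force: [0.8, -0.1, 0.3]
opening: 1.003
```

```bash
cat >> h.py <<'E'
def look(env,name,labels=(),fn="spot_point"):
    c=env.calibration("wrist");s=env.state()
    p,d=env.read_camera("wrist");np.savez(f"pics/{name}.npz",p=p,d=d,c=c["cam_to_world"])
    cv2.imwrite(f"pics/{name}.png",cv2.resize(p[:,:,::-1],(800,600),interpolation=2))
    print("t",s["t"],np.round(s["eef_pos"],1),np.round(s["tcp_rot"],4),"F",np.round(s["ft_force"],1),"op",round(s["opening"],3))
    for l in labels: print(l,[(np.round(q["location"],1).tolist(),round(q["confidence"],2)) for q in getattr(env,fn)("wrist",l)])
    return p,d,c,cloud(p,d,c)
E
python3 - <<'E'
from cell import env
from h import *
p,d,c,W=look(env,"w1",["blue_centre","red_centre","rack"])
hsv=cv2.cvtColor(p,cv2.COLOR_RGB2HSV)
np.set_printoptions(suppress=True)
for nm,lo,hi,z0,z1 in(("blue",(100,120,60),(125,255,255),45,75),("red",(0,140,80),(8,255,255),45,75),("white",(0,0,170),(180,60,255),45,75),("bluefoot",(100,120,60),(125,255,255),0,30)):
    m=(cv2.inRange(hsv,lo,hi)>0)&(W[...,2]>z0)&(W[...,2]<z1)
    m&=(abs(W[...,0]-490)<110)&(abs(W[...,1]+240)<110)
    q=W[m]
    if len(q)>20:
        r=cv2.minAreaRect(q[:,:2].astype(np.float32)); print(nm,len(q),np.round(np.median(q,0),1),[np.round(x,1) for x in r])
E
```

```text
t 2.4 [ 489.5 -241.4  201.1] [ 3.1414e+00 -1.0000e-04 -1.0539e+00] F [ 0.8 -0.1  0.3] op 1.003
blue_centre [([116.4, 254.3], 0.85), ([255.6, 156.7], 0.62), ([203.3, 280.9], 0.61)]
red_centre [([252.4, 189.1], 0.89), ([222.6, 39.3], 0.71)]
rack [([372.3, 135.3], 0.5)]
blue 1215 [ 500.3 -234.2   60.4] [array([ 499.8, -234.1]), array([23.6, 55.7]), np.float64(30.8)]
red 1080 [ 465.  -252.7   60.4] [array([ 464.6, -252.5]), array([23.8, 56.1]), np.float64(30.9)]
white 2684 [ 524.3 -244.9   55.5] [array([ 524.9, -288.8]), array([127.2, 172.1]), np.float64(24.7)]
bluefoot 119 [ 509.7 -256.7   14.3] [array([ 500.3, -234. ]), array([21.4, 69.3]), np.float64(31.7)]
```

View pics/w1.png

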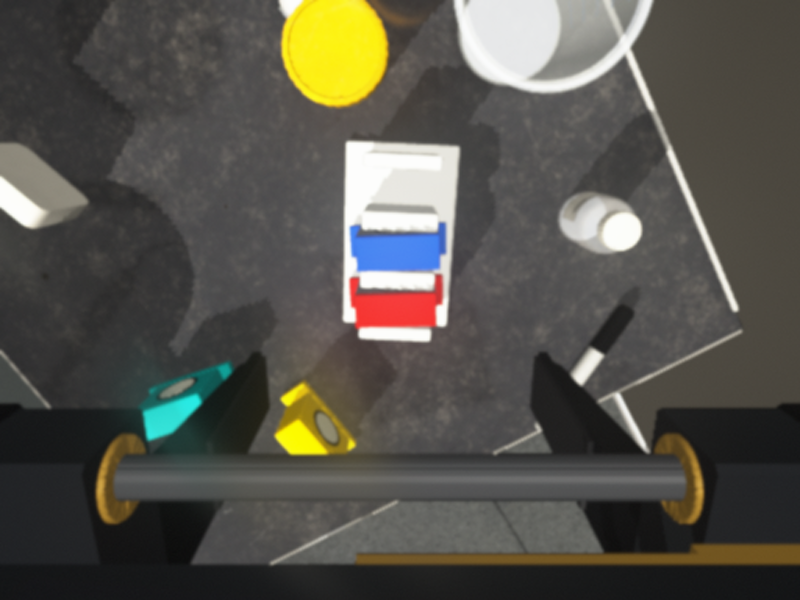

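The blue cassette's top is at about (398,247) in the 800x600 view. The look-alikes are turquoise (185,400) and yellow (315,420), both outside the rack. The red cassette is at (397,308). The one in the rack's middle slot, with blue foot and top, fits the description. I'll confirm it in a crop.

```bash
python3 - <<'E'
import numpy as np,cv2
p=np.load("pics/w1.npz")["p"][85:225,195:325]
cv2.imwrite("pics/w1crop.png",cv2.resize(p[:,:,::-1],None,fx=4,fy=4,interpolation=2))
E
```

```text
(no output)
```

View pics/w1crop.png

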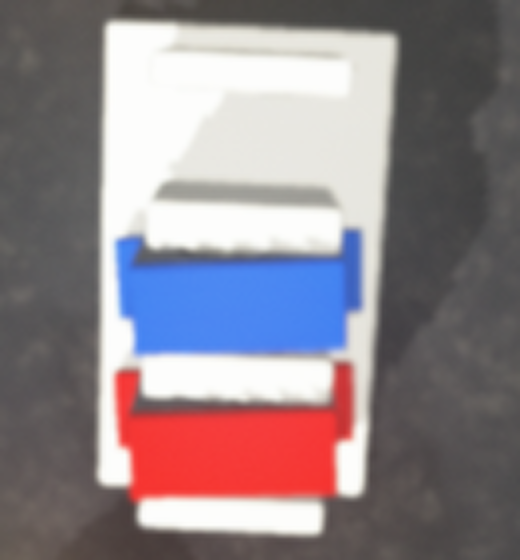

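The crop confirms it: the blue cassette is in the middle slot with its ends free, red is in the slot below, and the top slot is empty. I'll align and descend.

Call:
arm_command(motion=[1,-1.2,-12.7,40,0,0,-1.2,1,-1.2,-12.7,80,0,0,-1.2,1,-1.2,-12.7,110,0,0,-1.2,1,-1.2,-12.7,135,0,0,-1.2,1,-1.2,-12.7,155,0,0,-1.2,1,-1.2,-12.7,170,0,0,-1.2,1,-1.2,-12.7,179,0,0,-1.2,1,-1.2,-12.7,179,0,0,-1.2])

```text
t: 3.4
eef_pos: [500.1, -233.1, 21.2]
tcp_rot: [3.141, 0.001, -1.032]
ft_force: [-0.1, 0.4, -0.7]
opening: 0.996
```

```bash
python3 - <<'E'
from cell import env
from h import *
p,d,c,W=look(env,"w2")
E
```

```text
t 3.4 [ 500.1 -233.1   21.2] [ 3.1408e+00  1.3000e-03 -1.0317e+00] F [-0.1  0.4 -0.7] op 0.996
```

View pics/w2.png

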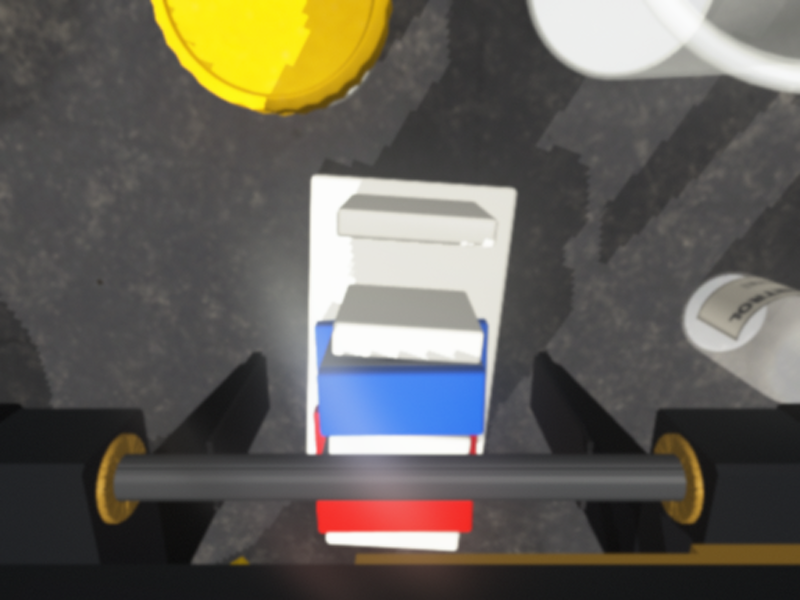

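The fingers, at (250,380) and (550,380), straddle the blue cassette at (403,395). Closing now.

Call:
arm_command(motion=[-1,0,0,0,0,0,0,-1,0,0,0,0,0,0,-1,0,0,0,0,0,0,-1,0,0,0,0,0,0,-1,0,0,0,0,0,0,-1,0,0,0,0,0,0,-1,0,0,0,0,0,0,-1,0,0,0,0,0,0])

```text
t: 4.25
eef_pos: [500.7, -233.1, 22.2]
tcp_rot: [-3.142, -0.0, -1.031]
ft_force: [0.4, -0.3, 3.8]
opening: 0.589
```

Opening 0.589 is 56 mm, so the cassette is gripped. Lifting.

Call:
arm_command(motion=[-1,0,0,-10,0,0,0,-1,0,0,-25,0,0,0,-1,0,0,-45,0,0,0,-1,0,0,-70,0,0,0,-1,0,0,-95,0,0,0,-1,0,0,-105,0,0,0,-1,0,0,-105,0,0,0])

```text
t: 4.95
eef_pos: [501.0, -233.3, 128.3]
tcp_rot: [-3.141, -0.002, -1.031]
ft_force: [-0.6, -0.1, -0.3]
opening: 0.585
```

```bash
python3 - <<'E'
from cell import env
from h import *
p,d,c,W=look(env,"w3")
E
```

```text
t 4.95 [ 501.  -233.3  128.3] [-3.1405e+00 -2.3000e-03 -1.0312e+00] F [-0.6 -0.1 -0.3] op 0.585
```

View pics/w3.png

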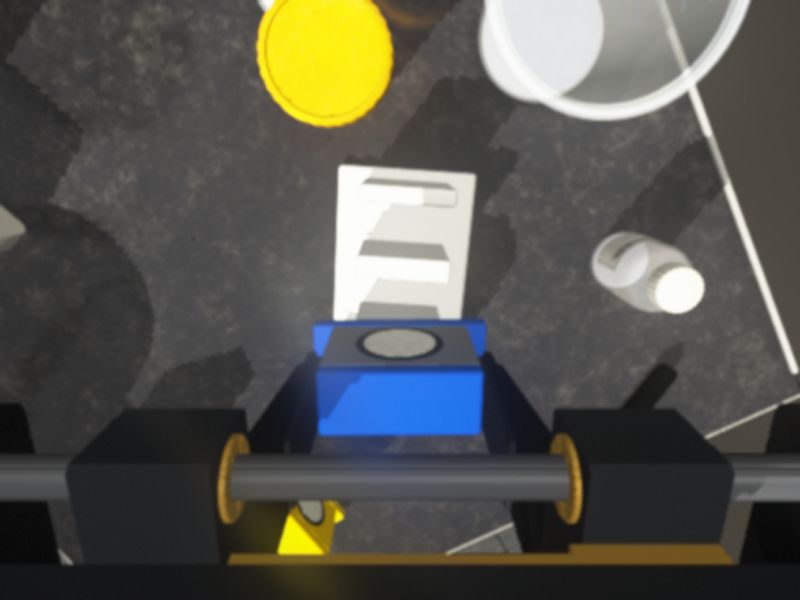

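Blue is held upright at (400,380), and red stayed in the rack. Next, over to bare worktop at (460,-75).

Call:
arm_command(motion=[-1,-40,-12,0,0,0,8,-1,-80,-24,0,0,0,16,-1,-120,-36,0,0,0,24,-1,-157,-47,0,0,0,30.8,-1,-157,-47,20,0,0,30.8,-1,-157,-47,50,0,0,30.8,-1,-157,-47,75,0,0,30.8,-1,-157,-47,92,0,0,30.8,-1,-157,-47,100,0,0,30.8,-1,-157,-47,104,0,0,30.8,-1,-157,-47,106,0,0,30.8,-1,-157,-47,108,0,0,30.8,-1,-157,-47,108,0,0,30.8])

```text
t: 6.3
eef_pos: [460.4, -74.3, 19.3]
tcp_rot: [-3.141, -0.0, -1.569]
ft_force: [0.6, 0.1, -1.1]
opening: 0.587
```

```bash
python3 - <<'E'
from cell import env
from h import *
p,d,c,W=look(env,"w4")
p,d=env.read_camera("side"); c=env.calibration("side")
u,v=proj(c,(460,-75,30)).astype(int);print(u,v)
cv2.imwrite("pics/s4.png",cv2.resize(p[max(v-60,0):v+60,u-80:u+80,::-1],None,fx=5,fy=5,interpolation=2))
E
```

```text
t 6.3 [460.4 -74.3  19.3] [-3.1409e+00 -3.0000e-04 -1.5688e+00] F [ 0.6  0.1 -1.1] op 0.587
260 194
```

View pics/s4.png

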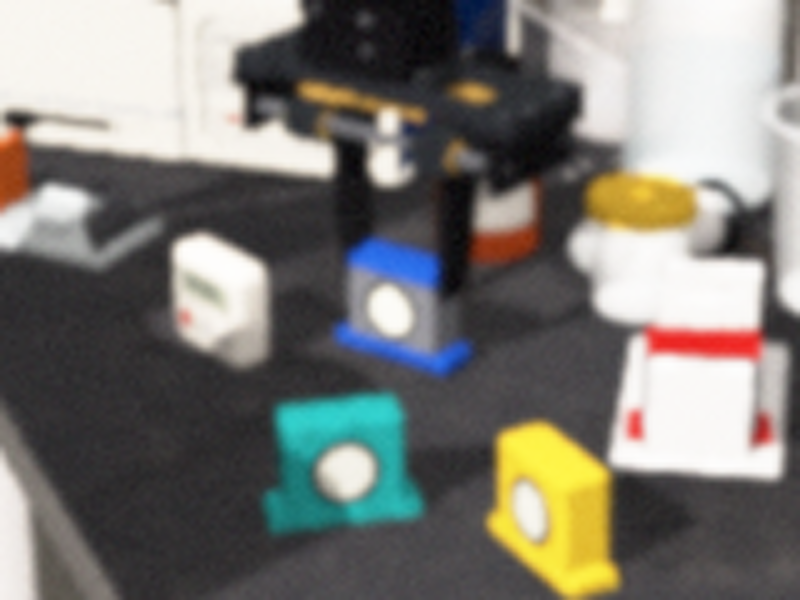

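The blue cassette is just above the worktop at (400,310) in the crop, and red is still in the rack. Lowering the last few mm.

Call:
arm_command(motion=[-1,0,0,1,0,0,0,-1,0,0,2,0,0,0,-1,0,0,3,0,0,0,-1,0,0,3,0,0,0])

```text
t: 6.8
eef_pos: [460.4, -74.3, 16.1]
tcp_rot: [-3.141, -0.0, -1.569]
ft_force: [-0.5, 0.6, 2.3]
opening: 0.582
```

Call:
arm_command(motion=[-1,0,0,0.7,0,0,0,-1,0,0,0.7,0,0,0])

```text
t: 7.0
eef_pos: [460.4, -74.3, 16.1]
tcp_rot: [-3.141, -0.0, -1.569]
ft_force: [-2.4, 1.7, 15.0]
opening: 0.587
```

Contact, at 15 N. Ease off, release, and rise.

Call:
arm_command(motion=[-1,0,0,-0.6,0,0,0,0.6,0,0,-0.6,0,0,0,0.6,0,0,-0.6,0,0,0,0.6,0,0,-0.6,0,0,0,0.6,0,0,-0.6,0,0,0,0.6,0,0,-0.6,0,0,0,1,0,0,-20,0,0,0,1,0,0,-50,0,0,0,1,0,0,-90,0,0,0,1,0,0,-125,0,0,0,1,0,0,-135,0,0,0,1,0,0,-135,0,0,0])

```text
t: 8.2
eef_pos: [460.8, -74.3, 151.4]
tcp_rot: [-3.139, -0.001, -1.569]
ft_force: [-0.5, 0.0, -0.2]
opening: 0.999
```

```bash
python3 - <<'E'
from cell import env
from h import *
p,d,c,W=look(env,"w5",["blue_centre"])
hsv=cv2.cvtColor(p,cv2.COLOR_RGB2HSV)
for nm,z0,z1 in(("top",45,65),("foot",3,15)):
    m=(cv2.inRange(hsv,(100,120,60),(125,255,255))>0)&(W[...,2]>z0)&(W[...,2]<z1)&(abs(W[...,0]-460)<60)&(abs(W[...,1]+75)<60)
    q=W[m]
    if len(q)>20:
        r=cv2.minAreaRect(q[:,:2].astype(np.float32)); print(nm,len(q),np.round(np.median(q,0),1),[np.round(x,1) for x in r])
E
```

```text
t 8.2 [460.8 -74.3 151.4] [-3.1389e+00 -9.0000e-04 -1.5688e+00] F [-0.5  0.  -0.2] op 0.999
blue_centre [([321.8, 307.3], 0.88), ([418.4, 293.0], 0.87), ([254.1, 178.3], 0.55)]
top 1597 [460.2 -75.2  54.4] [array([459.3, -74.5]), array([24. , 55.8]), np.float64(0.2)]
foot 323 [467.7 -78.5   8.1] [array([459.4, -74.3]), array([23.9, 71.6]), np.float64(1.0)]
```

View pics/w5.png

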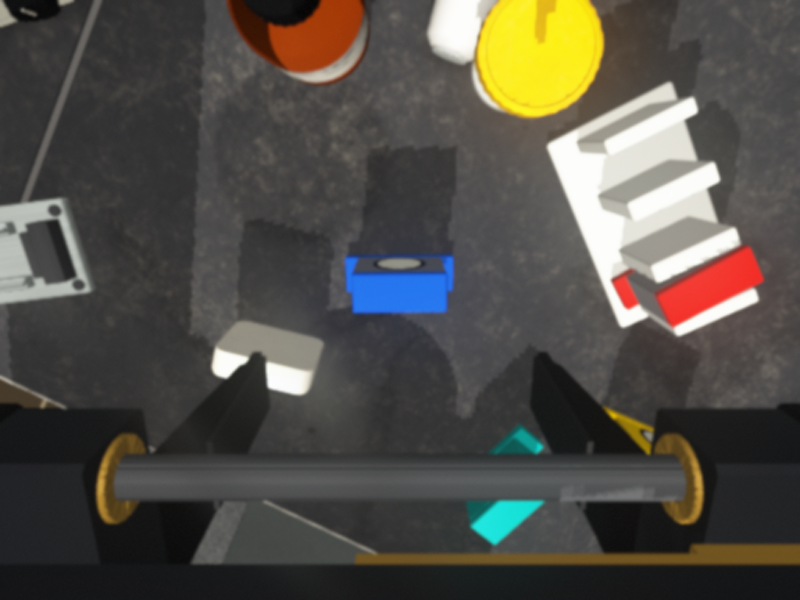

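It stands upright at (459.4,-74.5) with its long axis along y. I'll turn 90° and take it by its broad sides, low down.

Call:
arm_command(motion=[1,0,1,0,0,0,-8.5,1,0,1,0,0,0,-17,1,0,1,5,0,0,-25.5,1,0,1,10,0,0,-34,1,0,1,15,0,0,-42.5,1,0,1,20,0,0,-51,1,0,1,25,0,0,-59.5,1,0,1,30,0,0,-68,1,0,1,35,0,0,-76.5,1,0,1,40,0,0,-85,1,0,1,45,0,0,-90.3,1,0,1,70,0,0,-90.3,1,0,1,95,0,0,-90.3,1,0,1,115,0,0,-90.3,1,0,1,128,0,0,-90.3,1,0,1,134,0,0,-90.3,1,0,1,137,0,0,-90.3,1,0,1,137,0,0,-90.3])

```text
t: 10.1
eef_pos: [459.0, -74.2, 12.9]
tcp_rot: [-3.141, 0.001, 0.007]
ft_force: [0.4, 0.2, -0.4]
opening: 1.002
```

```bash
python3 - <<'E'
from cell import env
from h import *
p,d,c,W=look(env,"w6")
E
```

```text
t 10.1 [459.  -74.2  12.9] [-3.1413e+00  1.0000e-03  7.2000e-03] F [ 0.4  0.2 -0.4] op 1.002
```

View pics/w6.png

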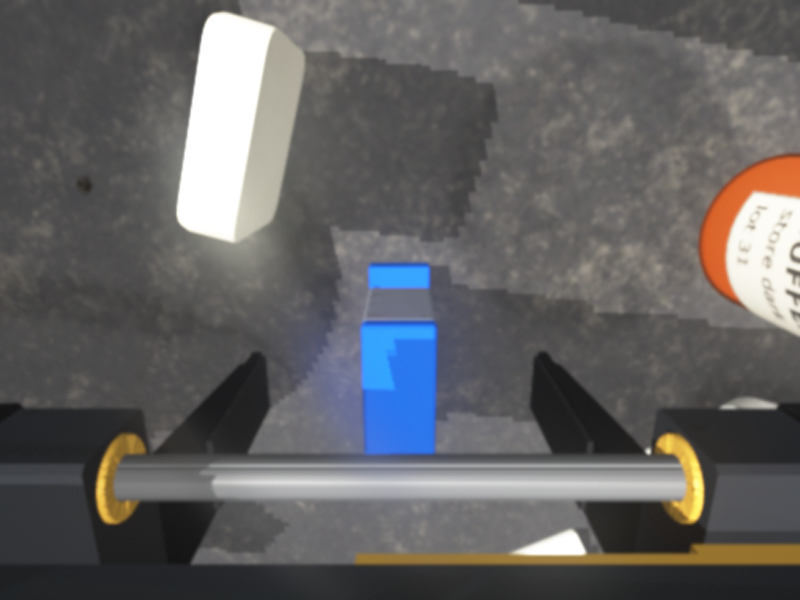

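The cassette is centred between the fingers at (400,390). Closing.

Call:
arm_command(motion=[-1,0,0,0,0,0,0,-1,0,0,0,0,0,0,-1,0,0,0,0,0,0,-1,0,0,0,0,0,0,-1,0,0,0,0,0,0,-1,0,0,0,0,0,0,-1,0,0,0,0,0,0,-1,0,0,0,0,0,0,-1,0,0,0,0,0,0,-1,0,0,0,0,0,0])

```text
t: 11.15
eef_pos: [459.2, -74.3, 13.3]
tcp_rot: [3.142, 0.0, 0.007]
ft_force: [0.7, -0.4, -0.0]
opening: 0.252
```

Opening 0.252 is 24 mm, so the broad sides are gripped. Lift, then hover just before the stage for a look.

Call:
arm_command(motion=[-1,0,0,-15,0,0,0,-1,0,0,-40,0,0,0,-1,0,-10,-75,0,0,0,-1,3,-45,-100,0,0,0,-1,6,-90,-110,0,0,0,-1,6,-135,-110,0,0,0,-1,6,-175,-110,0,0,0,-1,6,-199,-110,0,0,0,-1,6,-199,-110,0,0,0,-1,6,-199,-110,0,0,0])

```text
t: 12.15
eef_pos: [463.6, 125.0, 123.2]
tcp_rot: [3.141, 0.0, 0.009]
ft_force: [0.2, 0.6, -1.2]
opening: 0.25
```

```bash
python3 - <<'E'
from cell import env
from h import *
p,d,c,W=look(env,"w7",["seat","lip_edge","stage"])
print([np.round(ray(c,*q["location"],35),1) for q in env.spot_point("wrist","seat")],[np.round(ray(c,*q["location"],22),1) for q in env.spot_point("wrist","lip_edge")],[np.round(ray(c,*q["location"],0),1) for q in env.spot_point("wrist","stage")])
E
```

```text
t 12.15 [463.6 125.  123.2] [3.1413e+00 4.0000e-04 8.7000e-03] F [ 0.2  0.6 -1.2] op 0.25
seat [([257.6, 236.6], 0.73), ([266.3, 110.5], 0.72)]
lip_edge [([267.1, 143.8], 0.62)]
stage [([262.6, 107.6], 0.63)]
[array([466.2,  77.5,  35. ]), array([472.1, 191.4,  35. ])] [array([473.8, 161.8,  22. ])] [array([469.8, 192. ,   0. ])]
```

View pics/w7.png

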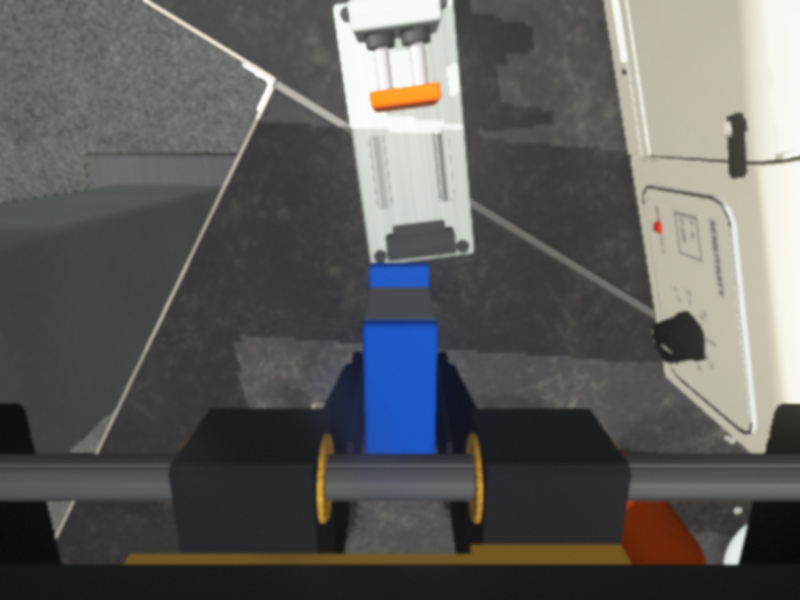

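The stop is at (420,240), the gate at (405,97), the rails between them, and the axis leans about 6°. I'll fit the stage axes precisely from the depth.

```bash
cat > fit.py <<'E'
from h import *
import sys
f=np.load(f"pics/{sys.argv[1]}.npz")
from cell import env
c=env.calibration("wrist");c=dict(c);c["cam_to_world"]=f["c"]
p=f["p"];W=cloud(p,f["d"],c);hsv=cv2.cvtColor(p,cv2.COLOR_RGB2HSV)
X,Y,Z=W[...,0],W[...,1],W[...,2]
m=(Z>4.5)&(Z<30)&(abs(X-468)<60)&(Y>120)&(Y<300)
q=W[m]; print("plate floor med z",np.median(q[:,2]))
L=[];Rr=[]
for y in range(140,280,3):
    b=q[(abs(q[:,1]-y)<1.5)]
    if len(b)>20: L.append((y,np.percentile(b[:,0],.5)));Rr.append((y,np.percentile(b[:,0],99.5)))
L=np.array(L);Rr=np.array(Rr)
def rfit(A):
    k=np.ones(len(A),bool)
    for _ in range(4):
        a=np.polyfit(A[k,0],A[k,1],1);r=A[:,1]-np.polyval(a,A[:,0]);k=abs(r)<max(1.2,1.5*np.std(r[k]))
    return a,k.sum(),np.std(r[k])
for A in(L,Rr):
    a,n,s=rfit(A);print("edge slope deg",np.degrees(np.arctan(a[0])),"x@192",np.polyval(a,192),n,round(s,2))
# gate orange
o=(cv2.inRange(hsv,(3,150,120),(18,255,255))>0)&(abs(X-465)<50)&(Y>180)&(Z>5)
g=W[o];print("gate",len(g),"z",np.percentile(g[:,2],[5,50,95]).round(1))
t=g[g[:,2]>51];r=cv2.minAreaRect(t[:,:2].astype(np.float32));print("gate top",len(t),[np.round(x,1) for x in r])
# stop
s=(Z>18)&(Z<25)&(abs(X-470)<40)&(Y>135)&(Y<180)
t=W[s];r=cv2.minAreaRect(t[:,:2].astype(np.float32));print("stop top",len(t),np.round(np.median(t,0),1),[np.round(x,1) for x in r])
for y0 in(): pass
for x in range(455,492,4):
    b=t[abs(t[:,0]-x)<2]
    if len(b)>5: print("lip edge",x,np.round(np.percentile(b[:,1],[1,99]),1))
# rails
r=(Z>13)&(Z<20)&(abs(X-468)<40)&(Y>180)&(Y<215)
t=W[r]
for y in range(182,214,4):
    b=t[abs(t[:,1]-y)<2];l=b[b[:,0]<468][:,0];rr=b[b[:,0]>468][:,0]
    if len(l)>3 and len(rr)>3: print("rails",y,np.round([l.min(),l.max(),rr.min(),rr.max()],1), round((l.max()+rr.min())/2,1),round((l.min()+rr.max())/2,1))
E
python3 fit.py w7
```

```text
plate floor med z 8.771787069520315
edge slope deg -7.69991423167746 x@192 438.36247506260423 46 0.24
edge slope deg -7.474193424269828 x@192 501.8595451121003 46 0.32
gate 505 z [44.5 54.4 55.7]
gate top 458 [array([465.4, 228.1]), array([32.4,  7.3]), np.float64(7.8)]
stop top 970 [474.9 153.6  22.3] [array([473.7, 162.7]), array([40.7, 39.3]), np.float64(7.9)]
lip edge 455 [142.8 179.6]
lip edge 459 [141.4 160.9]
lip edge 463 [141.8 161.6]
lip edge 467 [142.4 162.3]
lip edge 471 [143.3 162.6]
lip edge 475 [143.5 163.3]
lip edge 479 [144.4 163.6]
lip edge 483 [144.4 164.4]
lip edge 487 [145.4 164.9]
lip edge 491 [145.5 179.9]
rails 182 [449.4 457.5 485.8 493.2] 471.7 471.3
rails 186 [448.5 456.6 485.  493. ] 470.8 470.8
rails 190 [448.6 456.6 484.8 492. ] 470.7 470.3
rails 194 [447.7 455.7 483.8 491.8] 469.8 469.8
rails 198 [447.8 454.8 483.7 491.8] 469.3 469.8
rails 202 [446.9 454.8 482.7 490.6] 468.7 468.8
rails 206 [446.1 453.9 482.5 490.6] 468.2 468.3
rails 210 [446.1 453.8 481.6 489.6] 467.7 467.9
```

```bash
python3 - <<'E'
from h import *
f=np.load("pics/w7.npz")
from cell import env
c=dict(env.calibration("wrist"));c["cam_to_world"]=f["c"]
p=f["p"];W=cloud(p,f["d"],c);hsv=cv2.cvtColor(p,cv2.COLOR_RGB2HSV)
b=(cv2.inRange(hsv,(100,110,50),(125,255,255))>0)&(abs(W[...,0]-464)<40)&(abs(W[...,1]-125)<60)
print("z hist",np.histogram(W[b][:,2],bins=np.arange(95,185,6)))
for nm,z0,z1 in(("top",158,172),("foot",108,124)):
    q=W[b&(W[...,2]>z0)&(W[...,2]<z1)]
    r=cv2.minAreaRect(q[:,:2].astype(np.float32)); print(nm,len(q),np.round(np.median(q,0),2),[np.round(x,1) for x in r],np.percentile(q,[1,99],axis=0).round(1).tolist())
s=env.state();print(s["eef_pos"],s["tcp_rot"])
E
```

```text
z hist (array([   0,    0,   15,  511,   76,    0,    0,    0,    4,   17,   97,
       3985,  149,  120]), array([ 95, 101, 107, 113, 119, 125, 131, 137, 143, 149, 155, 161, 167,
       173, 179]))
top 4187 [463.46 132.35 164.32] [array([460.9, 129.6]), array([47.1, 31.1]), np.float64(89.6)] [[447.9, 107.2, 159.8], [475.7, 152.7, 170.2]]
foot 602 [463.21 156.87 118.19] [array([463.3, 156.4]), array([ 9. , 23.8]), np.float64(89.3)] [[451.4, 152.1, 112.4], [475.0, 160.7, 119.8]]
[463.89587968 124.16324658 123.30434701] [3.14146530e+00 4.64049974e-05 6.10375532e-03]
```

Cassette centre is (463.4,124.8) and seat is (470.0,192.9) with yaw 7.6°, both from the same wrist view so camera bias cancels. I'll line up at 8 mm before the seat along the axis, with the underside about 19 mm above the seat floor.

Call:
arm_command(motion=[-1,4,-30,0,0,0,-4,-1,8,-60,0,0,0,-7.2,-1,8,-60,10,0,0,-7.2,-1,8,-60,30,0,0,-7.2,-1,8,-60,50,0,0,-7.2,-1,8,-60,65,0,0,-7.2,-1,8,-60,75,0,0,-7.2,-1,8,-60,80,0,0,-7.2,-1,8,-60,83,0,0,-7.2,-1,8,-60,83,0,0,-7.2])

```text
t: 13.5
eef_pos: [471.5, 184.7, 40.4]
tcp_rot: [3.141, -0.0, 0.133]
ft_force: [-0.0, 1.0, -0.3]
opening: 0.25
```

```bash
cat > chk.py <<'E'
from cell import env
from h import *
import sys
p,d,c,W=look(env,sys.argv[1])
seat=np.array([470.0,192.9]);a=np.radians(7.6);ux=np.array([np.cos(a),np.sin(a)]);uy=np.array([-np.sin(a),np.cos(a)])
s=env.state();e=s["eef_pos"][:2]-seat;print("TCP in seat frame x,y",np.round([e@ux,e@uy],1),"z",round(s["eef_pos"][2],1))
S=np.stack([(W[...,:2]-seat)@ux,(W[...,:2]-seat)@uy,W[...,2]-8],-1)
hsv=cv2.cvtColor(p,cv2.COLOR_RGB2HSV)
b=(cv2.inRange(hsv,(100,110,50),(125,255,255))>0)&(abs(S[...,0])<40)&(abs(S[...,1])<60)
q=S[b];zt=np.percentile(q[:,2],90);print("cass top above floor",zt.round(1))
f=q[(q[:,2]<zt-40)]
t=q[abs(q[:,2]-zt)<4]
for nm,k in(("foot",f),("top",t)):
    if len(k)>10:print(nm,len(k),"x",np.percentile(k[:,0],[1,99]).round(1),"mid",np.percentile(k[:,0],[1,99]).mean().round(2),"y",np.percentile(k[:,1],[1,99]).round(1),"z",np.median(k[:,2]).round(1))
o=(cv2.inRange(hsv,(3,150,100),(18,255,255))>0)&(abs(S[...,0])<40)&(S[...,1]>20)&(S[...,1]<75)
g=S[o];print("gate x",np.percentile(g[:,0],[1,99]).round(1),"y",np.percentile(g[:,1],[2,98]).round(1),"topz",np.percentile(g[:,2],90).round(1))
# rail tops
for sg in(-1,1):
    r=S[(S[...,2]>5)&(S[...,2]<11)&(sg*S[...,0]>13)&(sg*S[...,0]<26)&(abs(S[...,1])<20)]
    if len(r)>10: print("rail",sg,len(r),np.percentile(r[:,0],[2,98]).round(1))
E
python3 chk.py w8
```

```text
t 13.5 [471.5 184.7  40.4] [ 3.1415e+00 -1.0000e-04  1.3250e-01] F [-0.   1.  -0.3] op 0.25
TCP in seat frame x,y [ 0.5 -8.3] z 40.6
cass top above floor 74.8
foot 511 x [-10.9  11.4] mid 0.26 y [18.8 27.2] z 27.6
top 3986 x [-11.3  12.5] mid 0.56 y [-26.2  19.2] z 73.5
gate x [-15.5  15.7] y [32.8 40.1] topz 47.1
rail -1 373 [-21.8 -14.1]
rail 1 346 [14.  21.9]
```

View pics/w8.png

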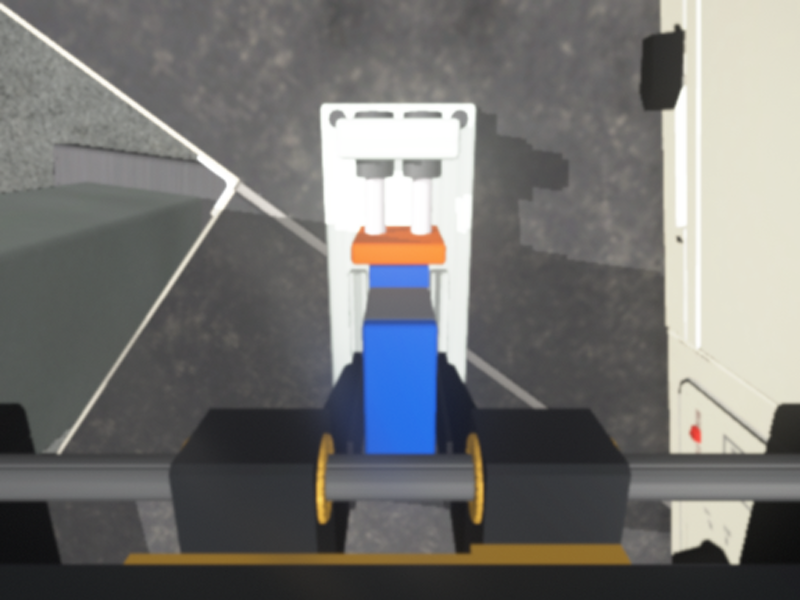

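Cassette, gate and rails are aligned: x error is about 0.4 mm, and the toe is about 4.5 mm short of the gate at (398,245). Now push the gate back.

Call:
arm_command(motion=[-1,-0.4,-3,0,0,0,0,-1,-0.4,-6,0,0,0,0,-1,-0.4,-8,0,0,0,0,-1,-0.4,-10,0,0,0,0,-1,-0.4,-12,0,0,0,0,-1,-0.4,-14,0,0,0,0,-1,-0.4,-16,0,0,0,0,-1,-0.4,-18,0,0,0,0,-1,-0.4,-20,0,0,0,0,-1,-0.4,-20,0,0,0,0])

```text
t: 14.55
eef_pos: [468.4, 204.6, 40.4]
tcp_rot: [3.141, -0.0, 0.133]
ft_force: [1.4, -5.2, 2.6]
opening: 0.249
```

```bash
python3 chk.py w9
```

```text
t 14.55 [468.4 204.6  40.4] [ 3.1412e+00 -1.0000e-04  1.3310e-01] F [ 1.4 -5.2  2.6] op 0.249
TCP in seat frame x,y [ 0.  11.8] z 40.4
cass top above floor 74.8
foot 189 x [-16.3  11.8] mid -2.23 y [-44.   41.9] z 27.5
top 3964 x [-11.7  12.1] mid 0.16 y [-6.  39.4] z 73.5
gate x [-15.1  16. ] y [48.2 55.4] topz 46.1
rail -1 119 [-21.9 -16.1]
rail 1 123 [16.5 21.9]
```

View pics/w9.png

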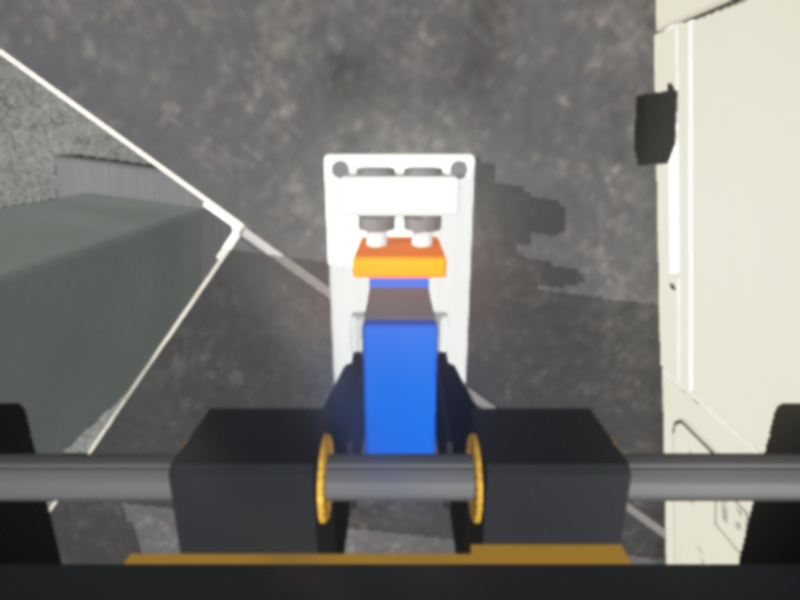

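The gate is open by about 15.4 mm, the push is about 5.5 N, and the cassette is still upright and centred. Lowering.

Call:
arm_command(motion=[-1,0,0,3,0,0,0,-1,0,0,6,0,0,0,-1,0,0,9,0,0,0,-1,0,0,12,0,0,0,-1,0,0,14,0,0,0,-1,0,0,16,0,0,0,-1,0,0,17,0,0,0,-1,0,0,17.5,0,0,0,-1,0,0,17.5,0,0,0])

```text
t: 15.5
eef_pos: [468.3, 204.4, 22.7]
tcp_rot: [3.141, 0.0, 0.133]
ft_force: [1.2, -5.6, 0.6]
opening: 0.249
```

Call:
arm_command(motion=[-1,0,0,0.5,0,0,0,-1,0,0,1,0,0,0,-1,0,0,1.3,0,0,0,-1,0,0,1.3,0,0,0])

```text
t: 15.9
eef_pos: [468.3, 204.4, 21.5]
tcp_rot: [3.141, 0.0, 0.133]
ft_force: [1.5, -6.2, 1.5]
opening: 0.25
```

```bash
python3 chk.py w10
```

```text
t 15.9 [468.3 204.4  21.5] [3.1412e+00 3.0000e-04 1.3290e-01] F [ 1.5 -6.2  1.5] op 0.25
TCP in seat frame x,y [-0.2 11.7] z 21.5
cass top above floor 55.7
foot 17 x [-16.6  16.6] mid 0.03 y [-36.6 -35.3] z 6.2
top 3948 x [-11.9  11.9] mid 0.01 y [-6.2 39.2] z 54.6
gate x [-15.4  15.8] y [39.2 55.2] topz 46.4
rail -1 132 [-21.9 -15.7]
rail 1 129 [15.7 21.8]
```

View pics/w10.png

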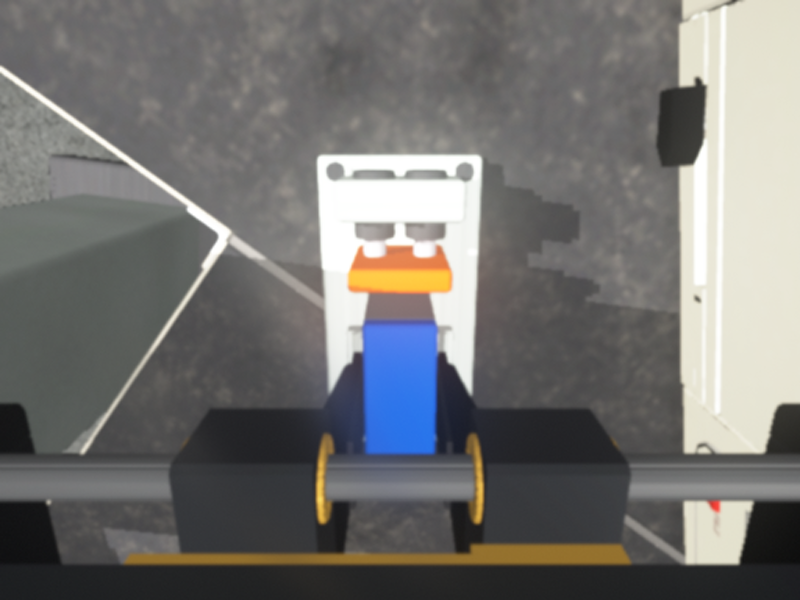

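Between the rails, about 0.5 mm above the floor. A little lower.

Call:
arm_command(motion=[-1,0,0,0.4,0,0,0,-1,0,0,0.7,0,0,0,-1,0,0,0.7,0,0,0])

```text
t: 16.25
eef_pos: [468.3, 204.4, 21.3]
tcp_rot: [3.141, -0.0, 0.133]
ft_force: [-0.1, -8.1, 8.3]
opening: 0.252
```

Contact on the seat floor (8 N). Now bring it back toward the stop with the gate following.

Call:
arm_command(motion=[-1,0,1,-0.3,0,0,0,-1,0,2.5,-0.3,0,0,0,-1,0,4,-0.3,0,0,0,-1,0,5.5,-0.3,0,0,0,-1,0,7,-0.3,0,0,0,-1,0,8.5,-0.3,0,0,0,-1,0,9.5,-0.3,0,0,0,-1,0,10.5,-0.3,0,0,0,-1,0,10.5,-0.3,0,0,0])

```text
t: 17.15
eef_pos: [469.7, 194.4, 21.2]
tcp_rot: [-3.141, -0.0, 0.133]
ft_force: [-0.6, -1.8, 5.9]
opening: 0.25
```

```bash
python3 chk.py w11
```

```text
t 17.15 [469.7 194.4  21.2] [-3.1414 -0.      0.1328] F [-0.6 -1.8  5.9] op 0.25
TCP in seat frame x,y [-0.1  1.5] z 21.3
cass top above floor 55.6
top 3966 x [-11.8  11.9] mid 0.06 y [-16.5  29. ] z 54.5
gate x [-15.7  15.7] y [37.7 45.2] topz 47.0
rail -1 242 [-21.8 -14.7]
rail 1 262 [14.3 21.9]
```

About 1 mm to go.

Call:
arm_command(motion=[-1,0,0.4,0,0,0,0,-1,0,0.8,0,0,0,0,-1,0,1.1,0,0,0,0,-1,0,1.1,0,0,0,0])

```text
t: 17.6
eef_pos: [469.8, 193.4, 21.3]
tcp_rot: [-3.141, -0.0, 0.133]
ft_force: [-1.2, -0.6, 5.3]
opening: 0.252
```

```bash
python3 chk.py w12
```

```text
t 17.6 [469.8 193.4  21.3] [-3.1413e+00 -2.0000e-04  1.3280e-01] F [-1.2 -0.6  5.3] op 0.252
TCP in seat frame x,y [-0.1  0.6] z 21.3
cass top above floor 55.7
top 3969 x [-11.8  11.9] mid 0.06 y [-17.4  28.1] z 54.4
gate x [-15.7  15.7] y [36.7 44.3] topz 47.1
rail -1 272 [-21.9 -14.7]
rail 1 266 [14.3 22. ]
```

Call:
arm_command(motion=[-1,0,0.4,0,0,0,0,-1,0,0.7,0,0,0,0,-1,0,0.7,0,0,0,0])

```text
t: 17.95
eef_pos: [469.9, 193.2, 21.3]
tcp_rot: [-3.141, -0.0, 0.133]
ft_force: [-2.4, 4.2, 4.4]
opening: 0.253
```

The stop now pushes back (+4 N along y), so it is home. Ease off, release, rise straight.

Call:
arm_command(motion=[-1,0,-0.4,-0.2,0,0,0,0.2,0,-0.4,-0.2,0,0,0,0.2,0,-0.4,-0.2,0,0,0,0.2,0,-0.4,-0.2,0,0,0,0.2,0,-0.4,-0.2,0,0,0,0.2,0,-0.4,-0.2,0,0,0,0.2,0,-0.4,-0.2,0,0,0,0.2,0,-0.4,-20,0,0,0,0.2,0,-0.4,-50,0,0,0,0.2,0,-0.4,-90,0,0,0,0.2,0,-0.4,-130,0,0,0,0.2,0,20,-150,0,0,0,0.2,0,50,-150,0,0,0,0.2,0,50,-150,0,0,0])

```text
t: 19.35
eef_pos: [477.0, 140.9, 171.9]
tcp_rot: [3.141, -0.002, 0.131]
ft_force: [-0.3, 0.0, -0.3]
opening: 0.6
```

```bash
python3 chk.py w13; python3 - <<'E'
from cell import env
import cv2
for n in("scene","side"):
    p,d=env.read_camera(n);cv2.imwrite(f"pics/{n}13.png",cv2.resize(p[:,:,::-1],(800,600),interpolation=2))
    if n=="scene": cv2.imwrite("pics/sc13.png",cv2.resize(p[190:270,90:220,::-1],None,fx=6,fy=6,interpolation=2))
E
```

```text
t 19.35 [477.  140.9 171.9] [ 3.1411e+00 -1.6000e-03  1.3120e-01] F [-0.3  0.  -0.3] op 0.6
TCP in seat frame x,y [ -0.1 -51.4] z 171.5
cass top above floor 55.4
foot 201 x [-11.   10.2] mid -0.39 y [28.1 35.9] z 8.6
top 1602 x [-11.1  11.6] mid 0.24 y [-27.4  27.6] z 54.5
gate x [-15.9  16.1] y [36.9 43.7] topz 47.3
rail -1 226 [-21.8 -14.2]
rail 1 223 [14.4 22. ]
```

View pics/w13.png

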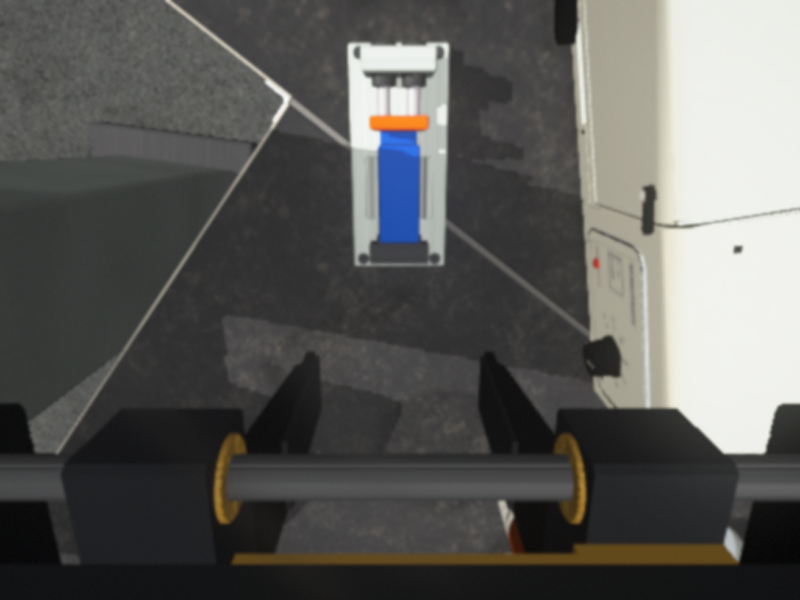

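View pics/sc13.png

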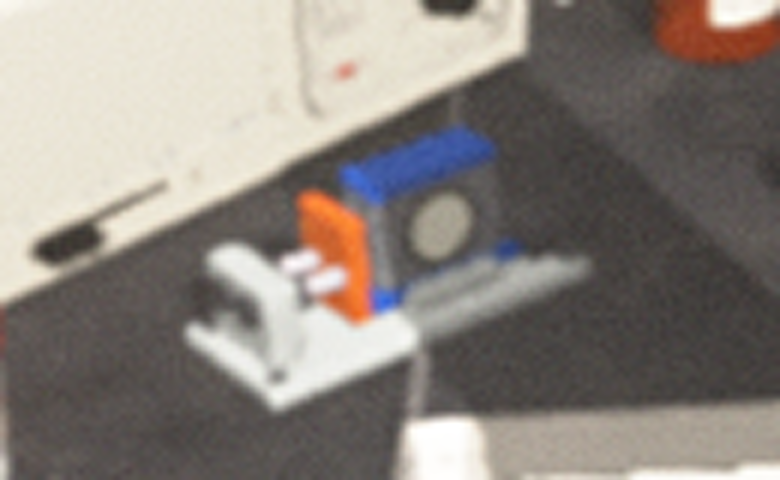

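View pics/side13.png

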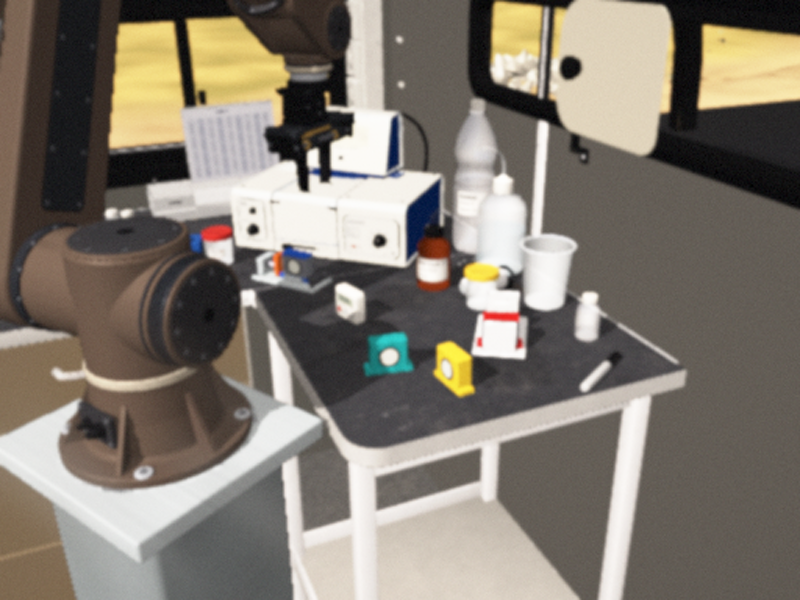

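The wrist view shows the blue cassette centred and flat at (398,195). Its body spans y -27.4 to +27.6 mm of the seat and its +y toe ends at 35.9, against the gate. The -y toe is hidden under the lip. The side view shows red still in the rack and everything else in place. Handing in.

```bash
python3 - <<'E'
from cell import env
print(env.job_done(), env.state()["t"])
E
```

```text
the job is handed in; nothing more can be done
the job is handed in; nothing more can be done
```

The blue cassette is loaded in the spring-gate stage, and I handed the job in at about 19.5 s, well under the 69 s limit. I took it from the rack by its ends and stood it upright on bare worktop. Then I let go and took it again by its broad sides. With the cassette I pushed the gate back about 15 mm, lowered it flat onto the seat, brought it home with the gate following, and released.

**Last checks (after release):**
- **Position:** the cassette sits within about 0.4 mm of the seat centre in both directions and is flat, with its top 54.5 mm above the seat floor as measured.
- **Gate and toe:** the gate reads about 4 mm open, as expected for a cassette that is home. Just before release the stop pushed back with about 4 N.
- **Lip:** the far toe can't be seen directly because the lip hides it. That it is under the lip follows from the position, not from a direct view.
- **Surroundings:** in the final side picture the red cassette is still in the rack and nothing else appears moved. The gripper was clear and touching nothing.

No check failed. The highest force I saw was about 15 N, when setting the cassette down on the worktop.

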